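# Bring the sugar round to the mug

## Robot

A 6-joint arm with a two-finger parallel gripper is mounted at the origin on the work surface. World frame = base frame: x ahead of the robot, y to its left, z up, the work surface at z = 0. Lengths are in m, angles in rad, forces in N, time in s.
With the tool pointing down it reaches from about 0.275 to 0.85 m from the base axis. Payload 5.2 kg.
Tool frame: the origin (TCP) lies where the fingers leave the gripper's body, on its centre line; the fingertips stand ahead of it and the grasp point (between the pads) lies 54 mm ahead of it (manip.tips_ahead is the z of the fingertips in the tool frame, in m); z points along the fingers, y is the line along which they close (so a half turn about z gives the same grasp; the last joint's range is limited). The gripper opens to 85 mm and grips with 20 to 120 N. Pads are 22 mm wide; open, the fingers measure 114 mm over their backs; the gripper's body (76 mm by 85 mm) begins 54 mm behind the grasp point. The pads swing forward as they close: fully open they stand 13 mm farther back than shut.
Start: joints at [-1.505, 0.259, 1.535, -0, 1.348, -0.203], TCP at [0.146, -0.53, 0.304] pointing down, gripper open.
Joint ranges: [-3.14, 3.14], [-0.91, 2.08], [0.19, 2.58], [-1.22, 4.36], [0.22, 2.71], [-3.12, 3.12]. Speed limits (rad/s): [2.57, 2.57, 3.14, 3.14, 3.14, 3.14].

## Interface

Orientations are given as a 3x3 rotation matrix whose columns are the frame's x, y, z axes.
In Python, from plant import manip gives the robot as it stands. The module is installed in compiled form; this text tells all that it offers.
- The arm moves only by the tool apply_moves, never from a script. Its argument "series" is a list of rows, each an object of numbers: "x", "y", "z": the shift along the tool's x, y, z scaled (see below); "turn": the turn about the tool's z scaled (see below). In form: [{"x": .., "y": .., "z": .., "turn": ..}, ...]. A call has 1 to 8 rows; each row shifts and turns the commanded pose from where the row before left it, along the tool's axes as they then stand; what a row does not reach is not made up. The controller multiplies each number of a shift by 0.03 m and each number of a turn by 0.12 rad. A row lasts 1/12 s, in which the tool goes at most 41.7 mm and 7.16 degrees, less where a joint would pass 70% of its speed; a pose out of reach is approached as far as the arm can. A call with a number of a shift or a turn outside -1 to 1 is refused whole. A call with a gripper value outside its range is refused whole. "grip" is the opening, from -1 (shut) to 1 (fully open), set as the call begins (left out, the last holds). The fingers move at their own pace and stop on an object; the grip force is fixed at half the most. Time passes only in rows, so rows that do not move let the fingers close. It gives the time, the measured TCP pose, the force, the opening and the grip force at its end, in the units of the state.
- manip.get_obs(): the state, without advancing time (a new reading comes with each control period).
- manip.get_image(name): name is "side" or "top" or "wrist"; returns a dict with "image" (384x512x3 uint8, red, green, blue), "z_map" (384x512 float32, m along the optical axis (not along the pixel's ray), 0 where there is no reading), "fx", "fy", "cx", "cy" (pixels), "eye" and "attitude" of the camera in the world. Camera axes: x right, y down, z forward; pixel columns grow to the right and rows downward; lengths in m; the calibration is good to about 2 mm. A picture is of the moment at which its call begins.
- manip.sign_off(): hands the job in; it is judged then, once.
The state is a dict: "time_s": time; "qpos": joint angles; "qd": joint speeds; "effort": joint torques, N m; "tool_pos": TCP position; "tool_rot": TCP orientation; "ft_force": force on the tool from outside, world axes, zero at the start; "torque": the same for the moment, N m; "opening": finger opening in m; "grip_force": force on a finger pad.
Only numpy, scipy, OpenCV 4.12 (cv2) and the standard library are available. Lean on these libraries where they do the work, as an engineer would, in place of code of your own. Each camera call takes 0.05 s, during which the arm holds its last target. There are 200 camera calls.

## Task

By the wooden handle on top of its post, turn the condiment carousel until the sugar jar, the wide glass jar of sugar cubes with the screw-top lid, squarely faces the steel mug, in line between the post and the mug. Do not touch or tip what stands on the carousel, do not push its tray, and leave the mug and everything else on the table where it is. Finish while still gripping the handle, holding the carousel still there.

Things in the scene. Friction and masses are not known exactly. Their poses are not given: they have to be found in the camera images.
- carousel: fixed round wooden foot of the condiment carousel, 184 mm across, 20 mm high, standing under the tray. Origin on the carousel's vertical turning axis at the table top, z up. Its -x axis points from the turning axis straight at the mug; the foot does not turn.
- turntable (a joint): angle of the turning part (tray, post and handle together) on the foot, rad, growing anticlockwise seen from above; at 0 the handle's long side lies along the foot's x axis. It turns endlessly both ways (no stop) with light bearing friction (0.03 N m) and stays about where it is left. What stands on the tray rides round with it.
- grip: dark wooden handle of the carousel: a bar 78 mm long (its own x axis), 18 mm thick (its y) and 30 mm high with rounded edges, lying level across the top of a 13 mm thick steel post on the turning axis. Origin at the middle of its underside, 195 mm above the table, z up; its middle is 210 mm and its top 225 mm above the table. It turns with the tray.
- deck: round wooden tray of the carousel, 270 mm across, with a rim whose top is 44 mm above the table; its floor, on which the jars stand, is 30 mm above the table and 256 mm across inside the rim. Origin on the turning axis 22 mm above the table. Turns with the handle; not to be pushed.
- sugar_jar: sugar jar: the widest thing on the tray, a squat clear glass jar 80 mm across with white sugar cubes inside and a ribbed steel screw-top lid 74 mm across; 91 mm high in all. Origin at the centre of its underside. Loose, 0.25 to 0.5 kg, stands with its centre about 83 mm from the turning axis and starts on the side away from the mug, 115 to 180 degrees round from facing it.
- spice_bottle: narrow glass spice bottle, no sugar cubes in it, 50 mm across, 96 mm high, steel cap 39 mm across; origin at the centre of its underside. Loose, stands on the tray; its place among the five standing there varies. Leave alone.
- milk_tin: small plain round tin, 52 mm across, 64 mm high; origin at the centre of its underside. Loose, stands on the tray; its place among the five standing there varies. Leave alone.
- tea_caddy: square metal tea caddy, 46 mm by 46 mm, 73 mm high; origin at the centre of its underside. Loose, stands on the tray; its place among the five standing there varies. Leave alone.
- pepper_mill: turned wooden pepper mill, 52 mm across its foot, 101 mm high; origin at the centre of its underside. Loose, stands on the tray; its place among the five standing there varies. Leave alone.
- mug: stainless steel mug, 82 mm across and 86 mm high with a side handle towards its +y, on the table about 185 mm from the turning axis, on the robot's side of the carousel. Origin at the centre of its underside. The sugar jar has to face it; leave it where it stands.
- bowls: three blue plastic bowls nested in a stack, 168 mm across, 98 mm high, left of the carousel; origin at the centre of the underside. Leave alone.
- wooden_spoon: flat wooden spoon about 310 mm long lying on the table on the right; origin on the handle's underside, x towards the blade. Leave alone.
- scoop: yellow plastic scoop, a 64 mm wide, 42 mm high cup with a flat handle, on the table on the right; origin under the cup. Leave alone.
There are look-alikes about, which are no part of the job. What is shaped like the sugar_jar but purple or yellow is not meant.

How it is judged:
At the end, for the whole second after the job is handed in: Sugar jar on the mug side, its centre within 16 mm of the line from turning axis to mug; fingers grip the handle with over 3 N; turntable still (0.05 rad/s); all five things upright (0.15 rad) on the tray within 100 mm of its axis; mug, bowls, spoon and scoop within 15 mm of their start (y of sugar_jar in the frame of carousel between -0.016 and 0.016 m and x of sugar_jar in the frame of carousel below -0.055 m and contact force between the fingers and grip above 3 N and velocity of joint turntable between -0.05 and 0.05 rad/s and angle between each of sugar_jar, spice_bottle, milk_tin, tea_caddy, pepper_mill's own z axis and vertical below 0.15 rad and height (world z) of sugar_jar between 0.02 and 0.04 m and horizontal distance between each of sugar_jar, spice_bottle, milk_tin, tea_caddy, pepper_mill and carousel below 0.1 m and height (world z) of spice_bottle between 0.02 and 0.04 m and height (world z) of milk_tin between 0.02 and 0.04 m and height (world z) of tea_caddy between 0.02 and 0.04 m and height (world z) of pepper_mill between 0.02 and 0.04 m and distance of each of mug, bowls, wooden_spoon, scoop from where it was at the start of the episode below 0.015 m); the arm keeps its last pose, push and grip.
It fails at once if the robot touches a jar, bottle, tin, caddy or mill on the carousel (more than 2 N) (contact force between any of the fingers, the arm and sugar_jar above 2 N or contact force between any of the fingers, the arm and spice_bottle above 2 N or contact force between any of the fingers, the arm and milk_tin above 2 N or contact force between any of the fingers, the arm and tea_caddy above 2 N or contact force between any of the fingers, the arm and pepper_mill above 2 N).
It fails at once if the robot pushes the wooden tray itself instead of the handle (more than 3 N) (contact force between any of the fingers, the arm and deck above 3 N).
It fails at once if something on the carousel is tipped over (23 degrees) or slides off its place towards the rim (angle between any of sugar_jar, spice_bottle, milk_tin, tea_caddy, pepper_mill's own z axis and vertical above 0.4 rad or horizontal distance between any of sugar_jar, spice_bottle, milk_tin, tea_caddy, pepper_mill and carousel above 0.105 m).
It fails at once if the mug, bowls, wooden spoon or scoop is shifted by more than 20 mm (distance of any of mug, bowls, wooden_spoon, scoop from where it was at the start of the episode above 0.02 m).
It also fails if it takes over 51 s, if anything falls off the work surface, if the arm or the gripper's body presses on something with over 40 N, if the wrist force passes 120 N, or if a joint passes its speed limit or range.

## Working session

There is one attempt and no reset: what is moved stays moved. The work goes in short steps, Python scripts to look and compute and a tool call to move; the robot and the scene stay as the last step left them, time stands still between calls to the robot, and variables do not carry over. Pictures are saved under pics/ and viewed, at most 10 in all, crops included, and the job is handed in when it is done.

Besides the shell and the picture viewer there is one more tool, called after ">>>" as name([rows], argument=value, ...), one row to a line, values as JSON. apply_moves: Moves the arm, as the interface text tells. Shifts and turns lie within -1 to 1; 1 stands for 0.03 m of shift or 0.12 rad of turn. Its arguments: {"type":"object","properties":{"series":{"type":"array"},"grip":{"type":"number"}},"required":["series"]}

```bash
mkdir -p pics
cat > h.py <<'E'
import numpy as np, cv2
from plant import manip
def grab(n,save=None):
    d=manip.get_image(n)
    if save: cv2.imwrite('pics/'+save,cv2.cvtColor(d['image'],cv2.COLOR_RGB2BGR))
    return d
def cloud(d):
    v,u=np.mgrid[:384,:512]; z=d['z_map']
    p=np.stack([(u-d['cx'])/d['fx']*z,(v-d['cy'])/d['fy']*z,z],-1)
    return p@np.array(d['attitude']).T+np.array(d['eye'])
def ray(d,u,v,h):
    r=np.array(d['attitude'])@np.array([(u-d['cx'])/d['fx'],(v-d['cy'])/d['fy'],1.])
    e=np.array(d['eye']); return e+r*(h-e[2])/r[2]
E
python3 - <<'E'
from h import *
import pickle
out=[]
D={}
for n in('top','side'):
    d=grab(n);D[n]=d;print(n,d['eye'],np.round(d['attitude'],3).tolist(),d['fx'],(d['z_map']>0).mean())
    cv2.imwrite(f'pics/{n}0.png',cv2.cvtColor(d['image'],cv2.COLOR_RGB2BGR))
pickle.dump(D,open('d0.pkl','wb'))
o=manip.get_obs();print(o,manip.tips_ahead)
E
```

```text
top [0.28956263 0.00451505 1.58090408] [[0.021, -0.985, 0.17], [-1.0, -0.024, -0.013], [0.017, -0.17, -0.985]] 439.5427041685357 0.9960835774739584
side [-0.35282307  0.87147442  0.82330043] [[-0.713, -0.322, 0.623], [-0.701, 0.344, -0.624], [-0.014, -0.882, -0.471]] 397.71094848992806 0.9960581461588541
{'time_s': 0.1, 'qpos': array([-1.50479199e+00,  2.59292398e-01,  1.53595132e+00, -8.65934866e-06,
        1.34801116e+00, -2.02803901e-01]), 'qd': array([ 0.00045299, -0.00192571, -0.00305894,  0.00048941,  0.00149091,
        0.00029258]), 'effort': array([ 1.87861828e-03, -4.46973896e+01, -2.91247183e+01, -3.81132068e-04,
        6.29437971e-03,  2.73975616e-05]), 'tool_pos': array([ 0.14606525, -0.52988887,  0.3031547 ]), 'tool_rot': array([[ 9.64087601e-01,  2.65584420e-01, -1.18060734e-04],
       [ 2.65584246e-01, -9.64086230e-01,  1.65803886e-03],
       [ 3.26528562e-04, -1.62984978e-03, -9.99998618e-01]]), 'ft_force': array([-0.25907685, -1.00281401,  0.22965814]), 'torque': array([-0.03419259,  0.01872029,  0.0150486 ]), 'grip_force': 0.0, 'opening': 0.0853841250021834} 0.0726
```

View pics/top0.png

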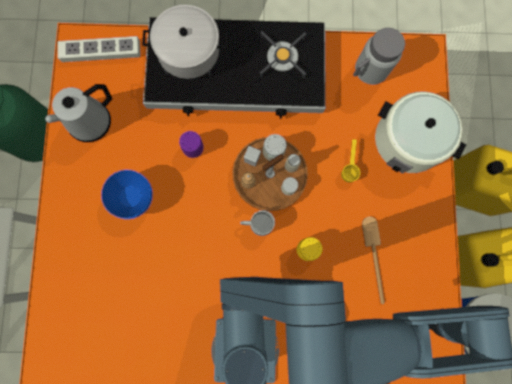

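View pics/side0.png

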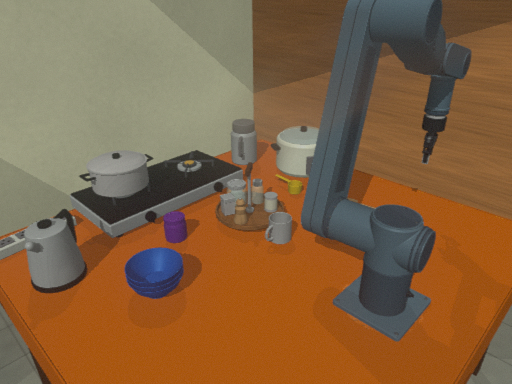

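The top view shows the carousel at about (271,172) and the mug at (262,222). The widest jar, on the far side at (275,146), is probably the sugar jar. In the side view the carousel is at (250,205). The purple jar at (191,144) and the yellow one at (310,249) are decoys. Next I'll measure from the depth map.

Run:
```python
from h import *
import pickle
D=pickle.load(open('d0.pkl','rb'))
d=D['top'];im=cv2.cvtColor(d['image'],cv2.COLOR_RGB2BGR)
a=cv2.resize(im[125:245,215:325],None,fx=5,fy=5,interpolation=cv2.INTER_CUBIC)
cv2.imwrite('pics/crop0.png',a)
P=cloud(d)
def cl(P,m,name):
    n,l,s,c=cv2.connectedComponentsWithStats(m.astype(np.uint8))
    for i in range(1,n):
        if s[i,4]<12: continue
        q=P[l==i]; r=cv2.minAreaRect((q[:,:2]*1000).astype(np.float32))
        print(name,np.round(c[i],1),s[i,4],'med',np.round(np.median(q,0),3),'mid',np.round((q[:,:2].min(0)+q[:,:2].max(0))/2,3),'zmax',q[:,2].max().round(3),np.round(r[1]),round(r[2]))
box=np.zeros((384,512),bool);box[128:242,218:322]=1
Z=P[...,2]
cl(P,box&(Z>.185)&(Z<.24),'handle')
cl(P,box&(Z>.06)&(Z<.125),'items')
cl(P,box&(Z>.015),'deck/mug')
```

```text
handle [272.2 162.2] 150 med [ 0.61  -0.069  0.224] mid [ 0.611 -0.07 ] zmax 0.233 [19. 76.] 37
items [273.3 146.5] 373 med [ 0.689 -0.077  0.121] mid [ 0.694 -0.082] zmax 0.125 [73. 74.] 20
items [251.4 155.3] 203 med [ 0.661 -0.003  0.102] mid [ 0.664 -0.004] zmax 0.112 [46. 47.] 67
items [291.4 164.7] 110 med [ 0.629 -0.139  0.1  ] mid [ 0.641 -0.146] zmax 0.125 [48. 38.] 58
items [269.9 171.6] 16 med [ 0.606 -0.069  0.089] mid [ 0.608 -0.069] zmax 0.123 [13.  5.] 75
items [247.4 179.5] 110 med [0.573 0.009 0.112] mid [0.578 0.008] zmax 0.125 [33. 39.] 2
items [289.2 185.3] 195 med [ 0.56  -0.136  0.094] mid [ 0.561 -0.138] zmax 0.104 [50. 50.] 47
items [258.2 221.5] 124 med [ 0.433 -0.031  0.082] mid [ 0.43  -0.027] zmax 0.095 [102.  82.] 59
items [309.9 239.8] 54 med [ 0.374 -0.208  0.092] mid [ 0.376 -0.21 ] zmax 0.098 [11. 51.] 1
deck/mug [268.8 175.4] 4605 med [ 0.603 -0.066  0.036] mid [ 0.517 -0.069] zmax 1.581 [269. 436.] 53
deck/mug [309.2 239.8] 60 med [ 0.374 -0.205  0.091] mid [ 0.376 -0.208] zmax 0.098 [12. 54.] 1
```

View pics/crop0.png

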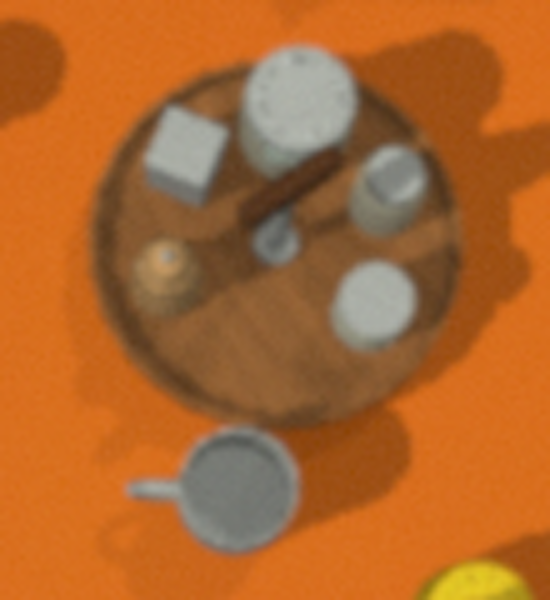

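The crop shows the sugar jar lid at the far side, crop (303,97), and the handle bar at crop (290,187), slanted. The mug rim is centred at crop (239,488), with its own handle to the left. Now I'll fit the numbers.

Run:
```python
from h import *
import pickle
D=pickle.load(open('d0.pkl','rb'))
d=D['top'];P=cloud(d);Z=P[...,2]
c=lambda a,b:(215+(a+.5)/5-.5,125+(b+.5)/5-.5)
print('mug',ray(d,*c(239,488),.086),'jar',ray(d,*c(303,97),.121))
hsv=cv2.cvtColor(d['image'],cv2.COLOR_RGB2HSV)
# deck circle: rim pixels not orange
box=np.zeros((384,512),bool);box[128:215,226:316]=1
m=box&(Z>.028)&(Z<.06)
h=cv2.convexHull(np.argwhere(m)[:,::-1].astype(np.int32)).reshape(-1,2)
q=np.array([ray(d,u,v,.042)[:2] for u,v in h])
A=np.c_[2*q,np.ones(len(q))];s=np.linalg.lstsq(A,(q**2).sum(1),rcond=None)[0]
print('deck',s[:2],np.sqrt(s[2]+s[0]**2+s[1]**2))
# handle in both views
def han(d,guess,n):
    P=cloud(d);Z=P[...,2];m=(np.linalg.norm(P[...,:2]-guess,axis=-1)<.06)&(Z>.19)&(Z<.24)
    q=P[m];x=q[:,:2]-q[:,:2].mean(0);w,v=np.linalg.eigh(x.T@x)
    r=cv2.minAreaRect((q[:,:2]*1e3).astype(np.float32));v_,u_=np.argwhere(m).mean(0)
    print(n,m.sum(),q.mean(0),'dir deg',np.degrees(np.arctan2(v[1,1],v[0,1])),r,'pix',u_,v_,'top',np.percentile(q[:,2],90))
    return u_,v_
a=han(d,[.61,-.069],'top');b=han(D['side'],[.61,-.069],'side')
# two-view triangulation of handle centroid
def L(d,u,v):
    r=np.array(d['attitude'])@np.array([(u-d['cx'])/d['fx'],(v-d['cy'])/d['fy'],1]);return np.array(d['eye']),r/np.linalg.norm(r)
e1,r1=L(d,*a);e2,r2=L(D['side'],*b)
t=np.linalg.lstsq(np.c_[r1,-r2],e2-e1,rcond=None)[0];print('tri',e1+r1*t[0],e2+r2*t[1])
```

```text
mug [ 0.43107721 -0.04662053  0.086     ] jar [ 0.697592   -0.08453193  0.121     ]
deck [ 0.60838915 -0.06895342] 0.13600944737435985
top 150 [ 0.60937082 -0.06965923  0.22275951] dir deg 126.14528262532161 ((610.822021484375, -69.34246826171875), (18.63262939453125, 76.4053955078125), 36.756378173828125) pix 272.2133333333333 162.18666666666667 top 0.22830507944463474
side 80 [ 0.60070519 -0.06590267  0.21552509] dir deg 122.39759089115688 ((607.0029296875, -73.91259765625), (17.86155128479004, 78.84733581542969), 32.93027114868164) pix 248.55 168.975 top 0.22427590213693535
tri [ 0.61210565 -0.07026462  0.21109517] [ 0.60851554 -0.07348264  0.2104255 ]
```

The measurements agree: axis at about (0.609, -0.070), mug 179 mm from it at bearing 172.5°, and jar at about -8°, so it has to turn about 180°. The handle lies at 126°/-54° with its middle near z = 0.211. I'll approach with the tool's x at -54° so there is room for +180°.

>>> apply_moves([
  {"z": -0.95},
  {"z": -0.95},
  {"x": 0.79,"y": -0.445},
  {"x": 0.79,"y": -0.445},
  {"x": 0.79,"y": -0.445},
  {"x": 0.79,"y": -0.445},
  {"x": 0.79,"y": -0.445},
  {"x": 0.79,"y": -0.445},
], grip=1)

```text
invalid input at $.series[0]: expected keys x, y, z, turn
```

>>> apply_moves([
  {"x": 0.79,"y": -0.445},
  {"x": 0.79,"y": -0.445},
  {"x": 0.79,"y": -0.445},
  {"x": 0.79,"y": -0.445},
  {"x": 0.79,"y": -0.445},
  {"x": 0.79,"y": -0.445},
  {"x": 0.79,"y": -0.445},
  {"x": 0.79,"y": -0.445},
])

```text
invalid input at $.series[0]: expected keys x, y, z, turn
```

>>> apply_moves([
  {"x": 0.79,"y": -0.445},
  {"x": 0.79,"y": -0.445},
  {"x": 0.79,"y": -0.445},
  {"x": 0.79,"y": -0.445},
  {"x": 0.79,"y": -0.445},
  {"x": 0.79,"y": -0.445},
  {"x": 0.79,"y": -0.445},
  {"x": 0.79,"y": -0.445},
])

```text
invalid input at $.series[0]: expected keys x, y, z, turn
```

>>> apply_moves([
  {"turn": 1},
  {"turn": 1},
  {"turn": 1},
  {"turn": 1},
  {"turn": 1},
  {"turn": 1},
  {"turn": 1},
  {"turn": 1},
])

```text
invalid input at $.series[0]: expected keys x, y, z, turn
```

>>> apply_moves([
  {"turn": 1},
  {"turn": 1},
  {"turn": 0.1},
  {},
])

```text
invalid input at $.series[0]: expected keys x, y, z, turn
```

All four keys are needed in every row.

>>> apply_moves([
  {"x": 0,"y": 0,"z": -0.95,"turn": 0},
  {"x": 0,"y": 0,"z": -0.95,"turn": 0},
  {"x": 0.79,"y": -0.445,"z": 0,"turn": 0},
  {"x": 0.79,"y": -0.445,"z": 0,"turn": 0},
  {"x": 0.79,"y": -0.445,"z": 0,"turn": 0},
  {"x": 0.79,"y": -0.445,"z": 0,"turn": 0},
  {"x": 0.79,"y": -0.445,"z": 0,"turn": 0},
  {"x": 0.79,"y": -0.445,"z": 0,"turn": 0},
], grip=1)

```text
time_s: 0.77
tool_pos: [0.2625, -0.414, 0.3605]
tool_rot: [[0.964, 0.265, -0.0], [0.265, -0.964, 0.001], [0.0, -0.001, -1.0]]
ft_force: [0.4, 0.5, 0.2]
opening: 0.0851
grip_force: 0.0
```

>>> apply_moves([
  {"x": 0.79,"y": -0.445,"z": 0,"turn": 0},
  {"x": 0.79,"y": -0.445,"z": 0,"turn": 0},
  {"x": 0.79,"y": -0.445,"z": 0,"turn": 0},
  {"x": 0.79,"y": -0.445,"z": 0,"turn": 0},
  {"x": 0.79,"y": -0.445,"z": 0,"turn": 0},
  {"x": 0.79,"y": -0.445,"z": 0,"turn": 0},
  {"x": 0.79,"y": -0.445,"z": 0,"turn": 0},
  {"x": 0.79,"y": -0.445,"z": 0,"turn": 0},
])

```text
time_s: 1.43
tool_pos: [0.417, -0.2607, 0.3606]
tool_rot: [[0.964, 0.266, -0.001], [0.266, -0.964, 0.0], [-0.0, -0.001, -1.0]]
ft_force: [0.1, -0.2, 0.3]
opening: 0.0852
grip_force: 0.0
```

>>> apply_moves([
  {"x": 0.79,"y": -0.445,"z": 0,"turn": 0},
  {"x": 0.79,"y": -0.445,"z": 0,"turn": 0},
  {"x": 0.79,"y": -0.445,"z": 0,"turn": 0},
  {"x": 0.79,"y": -0.445,"z": 0,"turn": 0},
  {"x": 0.79,"y": -0.445,"z": 0,"turn": 0},
  {"x": 0.79,"y": -0.445,"z": 0,"turn": 0},
  {"x": 0.79,"y": -0.445,"z": 0,"turn": 0},
  {"x": 0.79,"y": -0.445,"z": 0,"turn": 0},
])

```text
time_s: 2.1
tool_pos: [0.5714, -0.1074, 0.3604]
tool_rot: [[0.964, 0.266, -0.001], [0.266, -0.964, 0.0], [-0.001, -0.001, -1.0]]
ft_force: [0.7, -0.3, 0.4]
opening: 0.0852
grip_force: 0.0
```

>>> apply_moves([
  {"x": 0,"y": 0,"z": 0,"turn": 1},
  {"x": 0,"y": 0,"z": 0,"turn": 1},
  {"x": 0,"y": 0,"z": 0,"turn": 1},
  {"x": 0,"y": 0,"z": 0,"turn": 1},
  {"x": 0,"y": 0,"z": 0,"turn": 1},
  {"x": 0,"y": 0,"z": 0,"turn": 1},
  {"x": 0,"y": 0,"z": 0,"turn": 1},
  {"x": 0,"y": 0,"z": 0,"turn": 1},
])

```text
time_s: 2.77
tool_pos: [0.5706, -0.1086, 0.3603]
tool_rot: [[0.767, -0.642, -0.001], [-0.642, -0.767, 0.0], [-0.001, 0.0, -1.0]]
ft_force: [0.0, -1.3, 0.2]
opening: 0.0855
grip_force: 0.0
```

>>> apply_moves([
  {"x": 0,"y": 0,"z": 0,"turn": 1},
  {"x": 0,"y": 0,"z": 0,"turn": 1},
  {"x": 0,"y": 0,"z": 0,"turn": 0.1},
  {"x": 0,"y": 0,"z": 0,"turn": 0},
  {"x": 0,"y": 0,"z": 0,"turn": 0},
])

```text
time_s: 3.18
tool_pos: [0.5707, -0.1086, 0.3606]
tool_rot: [[0.59, -0.807, -0.001], [-0.807, -0.59, 0.0], [-0.001, 0.0, -1.0]]
ft_force: [-0.5, -0.4, -0.2]
opening: 0.0856
grip_force: 0.0
```

Run:
```python
from h import *
d=grab('wrist','w1.png');o=manip.get_obs();R=o['tool_rot']
print(o['tool_pos'],np.degrees(np.arctan2(R[1,0],R[0,0])),o['qpos'],np.round(d['eye'],3))
P=cloud(d);Z=P[...,2];m=(Z>.205)&(Z<.235)&(np.linalg.norm(P[...,:2]-[.609,-.07],axis=-1)<.07)
q=P[m];r=cv2.minAreaRect((q[:,:2]*1e3).astype(np.float32));x=q[:,:2]-q[:,:2].mean(0);w,v=np.linalg.eigh(x.T@x)
print(len(q),q.mean(0),r,np.degrees(np.arctan2(v[1,1],v[0,1])),np.percentile(Z[m],[10,50,95]))
```

```text
[ 0.57071372 -0.1085942   0.36070948] -53.88250561582818 [-3.79941305e-01  2.85056883e-01  1.36141027e+00  2.96751011e-05
  1.49555847e+00  2.13127988e+00] [ 0.618 -0.173  0.43 ]
2145 [ 0.61355404 -0.07852889  0.22161003] ((613.2527465820312, -74.48522186279297), (18.55234146118164, 76.10530090332031), 36.27983093261719) 126.49220596624237 [0.21439593 0.2233916  0.22541973]
```

View pics/w1.png

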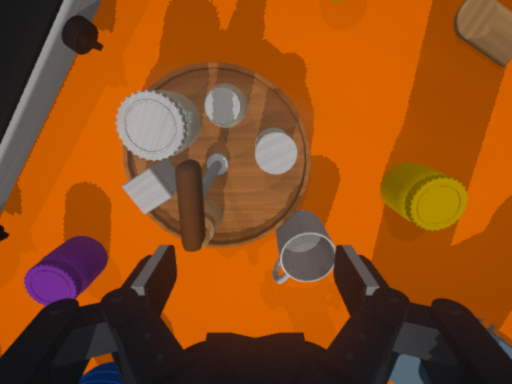

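The wrist view shows the handle bar at (190,205), parallel to the tool's x. The jar lid is at (152,125) and the mug at (306,250). The handle angle is confirmed at 126° and its top at 0.225. I'll centre over it and measure once more.

>>> apply_moves([
  {"x": -0.1,"y": -0.9,"z": 0,"turn": 0},
  {"x": -0.1,"y": -0.9,"z": 0,"turn": 0},
  {"x": 0,"y": 0,"z": 0,"turn": 0},
  {"x": 0,"y": 0,"z": 0,"turn": 0},
])

```text
time_s: 3.57
tool_pos: [0.6114, -0.0712, 0.3604]
tool_rot: [[0.59, -0.807, -0.001], [-0.807, -0.59, 0.0], [-0.001, 0.001, -1.0]]
ft_force: [-0.8, -0.3, -0.1]
opening: 0.0855
grip_force: 0.0
```

Run:
```python
from h import *
d=grab('wrist');o=manip.get_obs();R=o['tool_rot']
print(o['tool_pos'],np.degrees(np.arctan2(R[1,0],R[0,0])))
P=cloud(d);Z=P[...,2];m=(Z>.205)&(Z<.235)&(np.linalg.norm(P[...,:2]-[.611,-.072],axis=-1)<.06)
q=P[m];r=cv2.minAreaRect((q[:,:2]*1e3).astype(np.float32))
print(len(q),r,'tool-frame offset mm',(R.T@(np.array([*r[0],220])/1e3-o['tool_pos']))*1e3)
# sugar jar lid (Z .115-.125), farthest side
n=(Z>.11)&(Z<.13)&(np.linalg.norm(P[...,:2]-[.695,-.082],axis=-1)<.05)
if n.sum()>50: print('jar',n.sum(),cv2.minEnclosingCircle((P[n][:,:2]*1e3).astype(np.float32)))
```

```text
[ 0.61090011 -0.07182185  0.36047313] -53.90627448902521
1933 ((613.2314453125, -74.24887084960938), (17.96608543395996, 76.28905487060547), 36.029022216796875) tool-frame offset mm [  3.40321768  -0.57900888 140.4710208 ]
jar 3787 ((696.8502807617188, -85.05122375488281), 38.090843200683594)
```

>>> apply_moves([
  {"x": 0,"y": 0,"z": 0.8,"turn": 0},
  {"x": 0,"y": 0,"z": 0.8,"turn": 0},
  {"x": 0,"y": 0,"z": 0.8,"turn": 0},
  {"x": 0,"y": 0,"z": 0.6,"turn": 0},
  {"x": 0,"y": 0,"z": 0.2,"turn": 0},
  {"x": 0,"y": 0,"z": 0,"turn": 0},
])

```text
time_s: 4.12
tool_pos: [0.6097, -0.0725, 0.2632]
tool_rot: [[0.587, -0.81, -0.004], [-0.81, -0.587, 0.001], [-0.003, 0.003, -1.0]]
ft_force: [-0.5, 0.0, 0.6]
opening: 0.0854
grip_force: 0.0
```

>>> apply_moves([
  {"x": 0,"y": 0,"z": 0,"turn": 0},
  {"x": 0,"y": 0,"z": 0,"turn": 0},
  {"x": 0,"y": 0,"z": 0,"turn": 0},
  {"x": 0,"y": 0,"z": 0,"turn": 0},
  {"x": 0,"y": 0,"z": 0,"turn": 0},
  {"x": 0,"y": 0,"z": 0,"turn": 0},
  {"x": 0,"y": 0,"z": 0,"turn": 0},
  {"x": 0,"y": 0,"z": 0,"turn": 0},
], grip=-1)

```text
time_s: 4.78
tool_pos: [0.6114, -0.0719, 0.2658]
tool_rot: [[0.587, -0.809, 0.002], [-0.809, -0.587, -0.0], [0.001, -0.001, -1.0]]
ft_force: [0.1, 0.9, 4.9]
opening: 0.017
grip_force: 61.2
```

>>> apply_moves([
  {"x": 0,"y": 0,"z": 0,"turn": 0},
  {"x": 0,"y": 0,"z": 0,"turn": 0},
  {"x": 0,"y": 0,"z": 0,"turn": 0},
  {"x": 0,"y": 0,"z": 0,"turn": 0},
  {"x": 0,"y": 0,"z": 0,"turn": 0},
  {"x": 0,"y": 0,"z": 0,"turn": 0},
])

```text
time_s: 5.28
tool_pos: [0.6114, -0.0719, 0.2658]
tool_rot: [[0.587, -0.809, 0.002], [-0.809, -0.587, -0.0], [0.001, -0.001, -1.0]]
ft_force: [0.7, 1.7, 6.6]
opening: 0.0171
grip_force: 61.2
```

A firm grip at 61 N. I need about +181° anticlockwise, which is -26.4 turn units. I'll go gently, starting with a ramp.

>>> apply_moves([
  {"x": 0,"y": 0,"z": 0,"turn": -0.1},
  {"x": 0,"y": 0,"z": 0,"turn": -0.2},
  {"x": 0,"y": 0,"z": 0,"turn": -0.3},
  {"x": 0,"y": 0,"z": 0,"turn": -0.4},
  {"x": 0,"y": 0,"z": 0,"turn": -0.4},
  {"x": 0,"y": 0,"z": 0,"turn": -0.3},
  {"x": 0,"y": 0,"z": 0,"turn": -0.2},
  {"x": 0,"y": 0,"z": 0,"turn": -0.1},
])

```text
time_s: 5.95
tool_pos: [0.6111, -0.0722, 0.2658]
tool_rot: [[0.764, -0.646, 0.001], [-0.646, -0.764, -0.001], [0.001, -0.0, -1.0]]
ft_force: [-0.5, 0.6, 6.5]
opening: 0.0172
grip_force: 61.5
```

```bash
cat > s.py <<'E'
from h import *
import sys
o=manip.get_obs();R=o['tool_rot'];print(o['time_s'],o['tool_pos'],np.degrees(np.arctan2(R[1,0],R[0,0])),np.round(o['ft_force'],1),np.round(o['torque'],2),o['grip_force'],np.round(o['qd'],3))
d=grab('top',sys.argv[1]);P=cloud(d);Z=P[...,2];A=np.array([.610,-.071])
m=(Z>.055)&(Z<.126)&(np.linalg.norm(P[...,:2]-A,axis=-1)<.132)
n,l,s,c=cv2.connectedComponentsWithStats(m.astype(np.uint8))
for i in range(1,n):
    if s[i,4]<40: continue
    q=P[l==i];zt=np.percentile(q[:,2],80);q=q[q[:,2]>zt-.012];(x,y),r=cv2.minEnclosingCircle((q[:,:2]*1e3).astype(np.float32))
    b=np.array([x,y])/1e3-A;print(s[i,4],np.round([x,y,r,zt*1e3]),'r',np.hypot(*b).round(3),'bearing',np.degrees(np.arctan2(b[1],b[0])).round(1))
im=cv2.cvtColor(d['image'],cv2.COLOR_RGB2BGR)
cv2.imwrite('pics/'+sys.argv[1],cv2.resize(im[125:245,215:325],None,fx=5,fy=5,interpolation=cv2.INTER_CUBIC))
E
python3 s.py t2.png
```

```text
5.95 [ 0.61107281 -0.07219971  0.26576836] -40.216565603846334 [-0.5  0.6  6.5] [ 0.13  0.14 -0.07] 61.45242691040039 [ 0.     0.003  0.001  0.001 -0.    -0.122]
42 [644. -10.  22. 106.] r 0.07 bearing 60.9
115 [ 578. -147.   26.   98.] r 0.083 bearing -113.0
```

The tray follows: the tin went from -126° to -113°, and forces are small. Continuing.

>>> apply_moves([
  {"x": 0,"y": 0,"z": 0,"turn": -0.1},
  {"x": 0,"y": 0,"z": 0,"turn": -0.2},
  {"x": 0,"y": 0,"z": 0,"turn": -0.3},
  {"x": 0,"y": 0,"z": 0,"turn": -0.4},
  {"x": 0,"y": 0,"z": 0,"turn": -0.5},
  {"x": 0,"y": 0,"z": 0,"turn": -0.5},
  {"x": 0,"y": 0,"z": 0,"turn": -0.5},
  {"x": 0,"y": 0,"z": 0,"turn": -0.5},
])

```text
time_s: 6.67
tool_pos: [0.6108, -0.0728, 0.2658]
tool_rot: [[0.943, -0.334, 0.0], [-0.334, -0.943, -0.001], [0.001, 0.001, -1.0]]
ft_force: [-2.4, -1.7, 5.9]
opening: 0.0171
grip_force: 61.5
```

>>> apply_moves([
  {"x": 0,"y": 0,"z": 0,"turn": -0.5},
  {"x": 0,"y": 0,"z": 0,"turn": -0.5},
  {"x": 0,"y": 0,"z": 0,"turn": -0.5},
  {"x": 0,"y": 0,"z": 0,"turn": -0.5},
  {"x": 0,"y": 0,"z": 0,"turn": -0.5},
  {"x": 0,"y": 0,"z": 0,"turn": -0.5},
  {"x": 0,"y": 0,"z": 0,"turn": -0.5},
  {"x": 0,"y": 0,"z": 0,"turn": -0.5},
])

```text
time_s: 7.33
tool_pos: [0.6107, -0.0736, 0.2658]
tool_rot: [[0.99, 0.139, 0.0], [0.139, -0.99, -0.003], [-0.0, 0.003, -1.0]]
ft_force: [-3.1, -5.0, 6.1]
opening: 0.0176
grip_force: 61.4
```

>>> apply_moves([
  {"x": 0,"y": 0,"z": 0,"turn": -0.5},
  {"x": 0,"y": 0,"z": 0,"turn": -0.5},
  {"x": 0,"y": 0,"z": 0,"turn": -0.5},
  {"x": 0,"y": 0,"z": 0,"turn": -0.5},
  {"x": 0,"y": 0,"z": 0,"turn": -0.5},
  {"x": 0,"y": 0,"z": 0,"turn": -0.5},
  {"x": 0,"y": 0,"z": 0,"turn": -0.5},
  {"x": 0,"y": 0,"z": 0,"turn": -0.5},
])

```text
time_s: 8.0
tool_pos: [0.611, -0.0744, 0.2658]
tool_rot: [[0.815, 0.58, 0.001], [0.58, -0.815, -0.004], [-0.002, 0.004, -1.0]]
ft_force: [-1.7, -7.9, 5.0]
opening: 0.0177
grip_force: 61.2
```

>>> apply_moves([
  {"x": 0,"y": 0,"z": 0,"turn": -0.5},
  {"x": 0,"y": 0,"z": 0,"turn": -0.5},
  {"x": 0,"y": 0,"z": 0,"turn": -0.5},
  {"x": 0,"y": 0,"z": 0,"turn": -0.5},
  {"x": 0,"y": 0,"z": 0,"turn": -0.5},
  {"x": 0,"y": 0,"z": 0,"turn": -0.5},
  {"x": 0,"y": 0,"z": 0,"turn": -0.5},
  {"x": 0,"y": 0,"z": 0,"turn": -0.5},
])

```text
time_s: 8.67
tool_pos: [0.6116, -0.0749, 0.2658]
tool_rot: [[0.455, 0.89, 0.002], [0.89, -0.455, -0.005], [-0.003, 0.004, -1.0]]
ft_force: [1.1, -9.2, 4.1]
opening: 0.0173
grip_force: 61.0
```

>>> apply_moves([
  {"x": 0,"y": 0,"z": 0,"turn": -0.5},
  {"x": 0,"y": 0,"z": 0,"turn": -0.5},
  {"x": 0,"y": 0,"z": 0,"turn": -0.5},
  {"x": 0,"y": 0,"z": 0,"turn": -0.5},
  {"x": 0,"y": 0,"z": 0,"turn": -0.5},
  {"x": 0,"y": 0,"z": 0,"turn": -0.5},
  {"x": 0,"y": 0,"z": 0,"turn": -0.5},
  {"x": 0,"y": 0,"z": 0,"turn": -0.5},
])

```text
time_s: 9.33
tool_pos: [0.6124, -0.0752, 0.2658]
tool_rot: [[-0.007, 1.0, 0.004], [1.0, 0.008, -0.005], [-0.005, 0.004, -1.0]]
ft_force: [5.2, -9.9, 2.8]
opening: 0.0175
grip_force: 60.9
```

>>> apply_moves([
  {"x": 0,"y": 0,"z": 0,"turn": -0.5},
  {"x": 0,"y": 0,"z": 0,"turn": -0.5},
  {"x": 0,"y": 0,"z": 0,"turn": -0.5},
  {"x": 0,"y": 0,"z": 0,"turn": -0.4},
  {"x": 0,"y": 0,"z": 0,"turn": -0.4},
  {"x": 0,"y": 0,"z": 0,"turn": -0.3},
  {"x": 0,"y": 0,"z": 0,"turn": -0.2},
  {"x": 0,"y": 0,"z": 0,"turn": -0.1},
])

```text
time_s: 10.0
tool_pos: [0.613, -0.075, 0.2658]
tool_rot: [[-0.347, 0.938, 0.005], [0.938, 0.347, -0.005], [-0.007, 0.003, -1.0]]
ft_force: [8.3, -9.0, 1.6]
opening: 0.0168
grip_force: 60.7
```

>>> apply_moves([
  {"x": 0,"y": 0,"z": 0,"turn": -0.1},
  {"x": 0,"y": 0,"z": 0,"turn": -0.1},
  {"x": 0,"y": 0,"z": 0,"turn": 0},
  {"x": 0,"y": 0,"z": 0,"turn": 0},
  {"x": 0,"y": 0,"z": 0,"turn": 0},
])

```text
time_s: 10.42
tool_pos: [0.613, -0.075, 0.2658]
tool_rot: [[-0.368, 0.93, 0.005], [0.93, 0.368, -0.005], [-0.007, 0.003, -1.0]]
ft_force: [7.3, -8.4, 1.0]
opening: 0.0174
grip_force: 60.7
```

```bash
python3 s.py t3.png
```

```text
10.4167 [ 0.61300801 -0.07503767  0.26578885] 111.58590392166228 [ 7.3 -8.4  1. ] [-0.95 -0.47 -0.02] 60.673617124557495 [ 0.     0.003 -0.001  0.001  0.001 -0.001]
95 [676. -21.  24.  98.] r 0.082 bearing 37.2
51 [ 619. -158.   14.  122.] r 0.088 bearing -83.9
52 [591.  -0.  15. 114.] r 0.074 bearing 105.1
57 [554. -44.  31. 123.] r 0.062 bearing 153.9
```

View pics/t3.png

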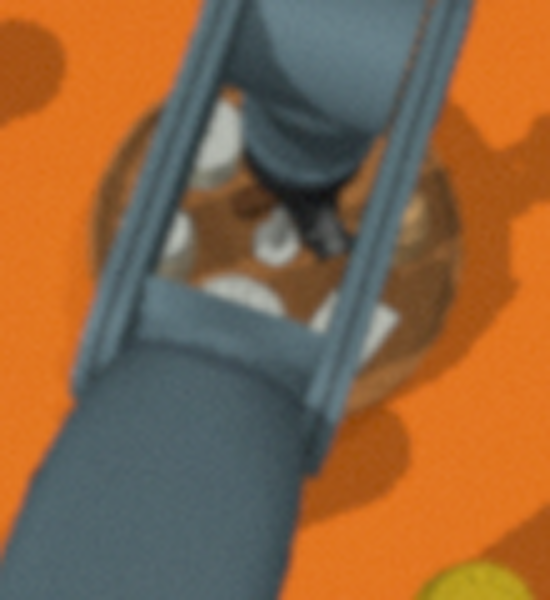

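The arm hides much of the top view; the tin is at crop (220,145) and the sugar lid just shows at (240,295). It has turned 165.6°, so about 15.5° remain.

>>> apply_moves([
  {"x": 0,"y": 0,"z": 0,"turn": -0.1},
  {"x": 0,"y": 0,"z": 0,"turn": -0.3},
  {"x": 0,"y": 0,"z": 0,"turn": -0.4},
  {"x": 0,"y": 0,"z": 0,"turn": -0.5},
  {"x": 0,"y": 0,"z": 0,"turn": -0.4},
  {"x": 0,"y": 0,"z": 0,"turn": -0.3},
  {"x": 0,"y": 0,"z": 0,"turn": -0.2},
  {"x": 0,"y": 0,"z": 0,"turn": 0},
])

```text
time_s: 11.13
tool_pos: [0.6134, -0.0748, 0.2658]
tool_rot: [[-0.599, 0.801, 0.007], [0.801, 0.599, -0.005], [-0.008, 0.002, -1.0]]
ft_force: [9.2, -8.2, -0.7]
opening: 0.0174
grip_force: 60.6
```

Run:
```python
from h import *
import pickle
D={n:grab(n) for n in('wrist','side')};pickle.dump(D,open('d4.pkl','wb'))
a=[cv2.cvtColor(D['wrist']['image'],cv2.COLOR_RGB2BGR),cv2.resize(cv2.cvtColor(D['side']['image'],cv2.COLOR_RGB2BGR)[150:270,190:310],(384,384),interpolation=cv2.INTER_CUBIC)]
cv2.imwrite('pics/f4.png',cv2.resize(np.hstack(a),None,fx=.88,fy=.88))
```

```text
(no output)
```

View pics/f4.png

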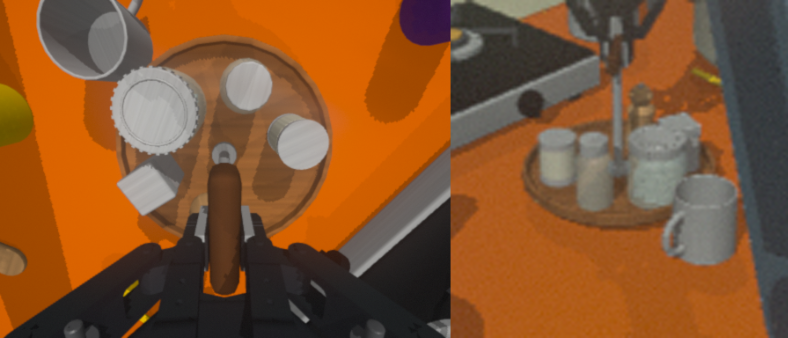

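The wrist view shows the sugar lid at (155,110) in line between the post (224,155) and the mug (85,35). The side view shows the jar by the mug with everything upright. I'll check the line using this one camera.

Run:
```python
from h import *
import pickle
D=pickle.load(open('d4.pkl','rb'))
def fit(q):
    A=np.c_[2*q,np.ones(len(q))];s=np.linalg.lstsq(A,(q**2).sum(1),rcond=None)[0];return s[:2],np.sqrt(s[2]+s[:2]@s[:2])
W=D['wrist'];P=cloud(W);Z=P[...,2]
j=(Z>.112)&(Z<.128)&(np.linalg.norm(P[...,:2]-[.53,-.06],axis=-1)<.06)
J,r=cv2.minEnclosingCircle((P[j][:,:2]).astype(np.float32));print('jar',J,r)
# tray rim: pixels of height .041-.047, ring fit
A=np.array([.612,-.073]);rr=np.linalg.norm(P[...,:2]-A,axis=-1)
m=(Z>.041)&(Z<.047)&(rr>.122)&(rr<.145);C,r=fit(P[m][:,:2]);print('deck',m.sum(),C,r)
for n in D:
    Q=cloud(D[n]);z=Q[...,2];m=(z>.079)&(z<.092)&(np.linalg.norm(Q[...,:2]-[.431,-.047],axis=-1)<.046);M,r=fit(Q[m][:,:2]);print('mug',n,m.sum(),M,r)
    M2,r2=cv2.minEnclosingCircle(Q[m][:,:2].astype(np.float32));print(M2,r2)
J=np.array(J);M=np.array([.431,-.0466])
for nm,ax in(('deck',C),('mean',A)):
  for mm in(M,):
    u=(mm-ax)/np.linalg.norm(mm-ax);b=J-ax;print(nm,'along',u@b,'across',u[0]*b[1]-u[1]*b[0],'mugdist',np.linalg.norm(mm-ax))
o=manip.get_obs();R=o['tool_rot'];print(np.degrees(np.arctan2(R[1,0],R[0,0])))
```

```text
jar (0.528087854385376, -0.06320177018642426) 0.038388535380363464
deck 3587 [ 0.6117842  -0.07373743] 0.1304485243444503
mug wrist 1550 [ 0.4327195  -0.04848791] 0.039136978711384704
(0.4318987727165222, -0.04900389909744263) 0.04137595370411873
mug side 101 [ 0.42955214 -0.04934968] 0.039221941848063525
(0.4297002851963043, -0.048971641808748245) 0.04263925552368164
deck along 0.08433300471984972 across 0.0020054872467069797 mugdist 0.18280964288028914
mean along 0.08444773327737337 across 0.0024153329880400552 mugdist 0.18291517159601606
126.72811152205374
```

The jar is within about 2 mm of the line and 84 mm from the axis. I'll let it settle, then hand in.

>>> apply_moves([
  {"x": 0,"y": 0,"z": 0,"turn": 0},
  {"x": 0,"y": 0,"z": 0,"turn": 0},
  {"x": 0,"y": 0,"z": 0,"turn": 0},
  {"x": 0,"y": 0,"z": 0,"turn": 0},
  {"x": 0,"y": 0,"z": 0,"turn": 0},
  {"x": 0,"y": 0,"z": 0,"turn": 0},
])

```text
time_s: 11.73
tool_pos: [0.6134, -0.0748, 0.2658]
tool_rot: [[-0.598, 0.801, 0.007], [0.801, 0.598, -0.005], [-0.008, 0.002, -1.0]]
ft_force: [9.6, -7.8, -0.8]
opening: 0.0176
grip_force: 60.6
```

```bash
python3 -c "
from plant import manip
o=manip.get_obs();print(o['qd'],o['grip_force']);print(manip.sign_off())"
```

```text
[ 0.00052137  0.00027512 -0.00049294 -0.00144017 -0.00055728 -0.00183433] 60.5882066488266
the job is handed in; nothing more can be done
None
```

I turned the carousel by its handle until the sugar jar faced the mug, about 2 mm off the line as measured by the wrist camera, and handed it in at about 12 s with the handle still gripped at about 61 N and the arm still; no verdict was returned.

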